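# Check the matching gear against the master gear

### The arm

A 7-joint arm with a two-finger parallel gripper is mounted at the origin on a cart in front of the work surface, level with it; the furniture and walls round the work are solid. World frame = base frame: x ahead of the robot, y to its left, z up, the work surface at z = 0. Lengths are in mm, angles in rad, forces in N, time in s.
With the tool pointing down it reaches from about 400 to 850 mm from the base axis. Payload 4.5 kg.
Tool frame: the origin (TCP) lies at the very end of the fingers, on their centre line; the grasp point (between the pads) lies 19 mm behind it; z points along the fingers, y is the line along which they close (so a half turn about z gives the same grasp; the last joint's range is limited). The gripper opens to 85 mm and grips with 20 to 120 N. Pads are 22 mm wide; open, the fingers measure 114 mm over their backs; the gripper's body (76 mm by 85 mm) begins 54 mm behind the grasp point. The pads swing forward as they close: fully open they stand 13 mm farther back than shut.
Start: joints at [1.323, 0.689, -0.195, 1.565, 0.157, 0.902, -0.215], TCP at [173.832, -600.364, 231.317] pointing down, gripper open.
Joint ranges: [-3.01, 3.01], [-0.46, 2.08], [-1.47, 1.51], [0.13, 2.56], [-1, 4.14], [0.04, 2.09], [-2.66, 2.66]. Speed limits (rad/s): [2.57, 2.57, 3.14, 3.14, 3.14, 3.14, 3.14].

### API

Orientations are given as [roll, pitch, yaw] about the fixed x, y, z axes, in that order (R = Rz(yaw) Ry(pitch) Rx(roll)).
In Python, from workcell import readout, cams, workorder gives the robot as it stands.
- The arm moves only by the shell command python3 -m creep 'ROWS' [OPENING] [FORCE]. ROWS is JSON, a list of rows, each a list of 6 numbers: the shift along the tool's x, y, z as a fraction of full scale, then the turn, a rotation vector about the tool's x, y, z as a fraction of full scale. In form: [[tx, ty, tz, ax, ay, az], ...]. A call has 1 to 12 rows; each row is the pose to reach, as a shift and turn from the pose commanded when the call began, along the tool's axes at that moment, turning the shorter way round; what a row does not reach only later rows make up. Full scale, the value 1, is 50 cm for a shift and pi rad for a turn. A row lasts 1/8 s, in which the tool goes at most 62.5 mm and 10.7 degrees, less where a joint would pass 70% of its speed; a pose out of reach is approached as far as the arm can. A call with a number of a shift or a turn outside -1 to 1 is refused whole. A call with a gripper value outside its range is refused whole. OPENING is the opening, from -1 (shut) to 1 (fully open), set as the call begins (- or left out, the last holds). The fingers move at their own pace and stop on an object; FORCE is the grip in N (left out, the last holds). Time passes only in rows, so rows that repeat a pose let the fingers close. It gives the time, the measured TCP pose, the force, the opening and the grip force at its end, in the units of the state.
- readout.sense(): the state, without advancing time (a new reading comes with each control period).
- cams.capture(name): name is "scene" or "top" or "wrist"; returns the picture (400x640x3 uint8, blue, green, red); there is no depth.
- cams.camera_info(name): a dict with "fx", "fy", "cx", "cy" (pixels), "k1" (the pictures are not rectified: a ray, as slopes to the right and down, at radius r is drawn at 1 + k1 r^2 times it, then the intrinsics apply), "world_to_cam" (4x4, takes a point from world to camera coordinates). Camera axes: x right, y up, looking along -z (the intrinsics and any distortion apply to the point x, -y, -z); pixel columns grow to the right and rows downward; lengths in mm; the calibration is good to about 2 mm. A picture is of the moment at which its call begins: read the wrist's pose just before it. camera_info takes no time and is no camera call; for the wrist camera it gives the pose at the moment of the call.
- workorder.job_done(): hands the job in; it is judged then, once.
The state is a dict: "t": time; "q": joint angles; "dq": joint speeds; "effort": joint torques, N m; "eef_pos": TCP position; "ee_rot": TCP orientation; "force": force on the tool from outside, world axes, zero at the start; "moment": the same for the moment, N m; "width": finger opening in mm; "finger_force": force on a finger pad.
Only numpy, scipy, OpenCV 4.12 (cv2) and the standard library are available. Lean on these libraries where they do the work, as an engineer would, in place of code of your own. Each camera call takes 0.05 s, during which the arm holds its last target. There are 200 camera calls.

### The job

Three loose spur gears of a stirrer drive stand on the bench, and a mesh-test fixture holds a master gear beside an empty test post. Pick the gear that has as many teeth as the master, seat it fully down on the test post so that it meshes with the master, and then turn it about 60 degrees either way so that the master turns along with it; let go and leave it seated. Leave the other two gears where they stand.

Things in the scene. Friction and masses are not known exactly. Their poses are not given: they have to be found in the camera images.
- gear_14_center (a point): Steel spur gear, 14 coarse teeth, 64 mm over the tips, 12 mm thick, lying teeth down; round aluminium hub 26 mm wide (grip here) up to 70 mm above the underside; 18 mm wide blind hole 40 mm up from below. 0.2 kg. Point on the axis, half-way up (35 mm); z up. Teeth pointed below, so they slip between the master's. The gears' axes are over 95 mm apart.
- gear_10_center (a point): Wrong gear: same make, hub and height, but 10 teeth and 48 mm over the tips. Point on its axis, half-way up (35 mm).
- gear_18_center (a point): Wrong gear: same make, hub and height, but 18 teeth and 80 mm over the tips. Point on its axis, half-way up (35 mm).
- test_post (a point): Empty steel post, 14 mm wide with a tapered tip 5 mm wide, on a grey plate 84 x 148 x 10 mm fixed to the bench. Point: middle of the flat shoulder (36 mm wide) round its foot, 13 mm above the bench, where a gear's underside comes to rest; the post ends 31 mm above it. Its y axis points level to the master gear's axis, 56 mm away; z up.
- master_mark (a point): Black dot on top of the master gear, 17.5 mm from its axis, 25 mm above the bench. The master (steel, 14 teeth, 64 mm over the tips, 12 mm thick, level with a seated gear, 2.5 mm screw head on top) turns freely either way on a fixed axis. Its teeth are pointed above and it yields up to 10 degrees as a gear comes down (push up to 20 N); play in mesh about 12 degrees.
Things that resemble listed ones, but are neither listed nor needed, are in the scene too. Leave any blue look-alike of the part that bears gear_14_center alone.

How it is judged:
By the outcome, as a careful person would: the job done as asked, in the order asked, and still so for the second after the job is handed in, with the robot touching nothing.
It also fails if it takes over 42 s, if anything falls off the work surface, if the arm or the gripper's body presses on something with over 40 N, if the wrist force passes 120 N, or if a joint passes its speed limit or range.

## Working session

There is one attempt and no reset: what is moved stays moved. The work goes in short steps, Python scripts to look and compute and a shell command to move; the robot and the scene stay as the last step left them, time stands still between calls to the robot, and variables do not carry over. Pictures are saved under pics/ and viewed, at most 10 in all, crops included, and the job is handed in when it is done.

```bash
mkdir -p pics; ls
python3 - <<'E'
from workcell import readout,cams
import cv2
s=readout.sense();print({k:s[k] for k in('t','eef_pos','ee_rot','width')})
for n in('scene','top'):
    im=cams.capture(n);cv2.imwrite(f'pics/{n}0.png',im);i=cams.camera_info(n);print(n,i)
E
```

```text
pics
{'t': 0.0, 'eef_pos': array([ 173.59333607, -599.72087629,  230.47475032]), 'ee_rot': array([-3.13973072e+00,  1.11760981e-04,  2.81862434e-01]), 'width': 85.33912697263004}
scene {'fx': 369.6062495565048, 'fy': 369.6062495565048, 'cx': 318.92401910240426, 'cy': 199.59286775566906, 'k1': -0.0636913866617893, 'world_to_cam': array([[-8.53421635e-01, -5.21191303e-01, -5.58019110e-03,
         5.29236470e+02],
       [ 3.18463595e-01, -5.29881805e-01,  7.86006496e-01,
        -2.38200179e+02],
       [-4.12616592e-01,  6.69017861e-01,  6.18193053e-01,
        -7.82337814e+02],
       [ 0.00000000e+00,  0.00000000e+00,  0.00000000e+00,
         1.00000000e+00]])}
top {'fx': 425.55090728847813, 'fy': 425.55090728847813, 'cx': 316.820761228529, 'cy': 192.86528974435956, 'k1': 0.03704891993882244, 'world_to_cam': array([[ 2.62856431e-02, -9.99653089e-01, -1.66312156e-03,
         1.90128795e+00],
       [ 9.78854466e-01,  2.54010595e-02,  2.02974678e-01,
        -6.23879257e+02],
       [-2.02862019e-01, -6.96327392e-03,  9.79182574e-01,
        -1.33114950e+03],
       [ 0.00000000e+00,  0.00000000e+00,  0.00000000e+00,
         1.00000000e+00]])}
```

View pics/top0.png

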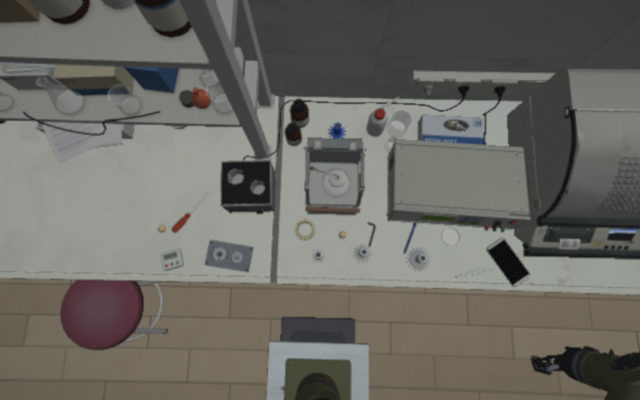

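View pics/scene0.png

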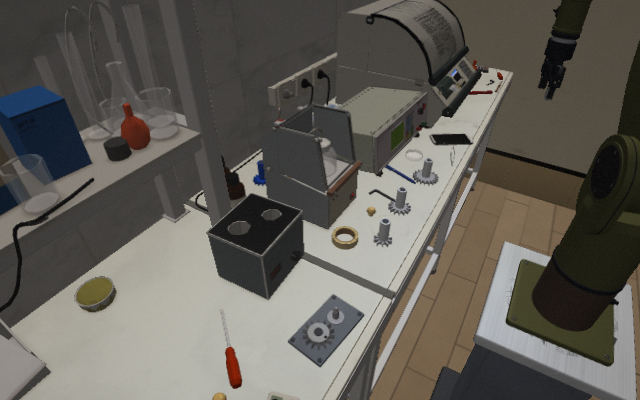

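The top view shows three gears at about (318,255), (362,253) and (418,259), which are the 10-, 14- and 18-tooth gears by size. The fixture is at (230,256), with the master on the left (220,254) and the post on the right (238,257).

```bash
cat > h.py <<'E'
import numpy as np,cv2
from workcell import readout,cams
from scipy.spatial.transform import Rotation as R
def ray(i,u,v):
    d=np.array([(u-i['cx'])/i['fx'],(v-i['cy'])/i['fy']]);p=d.copy()
    for _ in range(20):p=d/(1+i['k1']*(p@p))
    M=i['world_to_cam'];o=-M[:3,:3].T@M[:3,3]
    return o,M[:3,:3].T@np.array([p[0],-p[1],-1])
def onz(i,u,v,z):
    o,d=ray(i,u,v);return o+d*(z-o[2])/d[2]
def pix(i,P):
    c=i['world_to_cam']@np.append(P,1);p=np.array([c[0],-c[1]])/-c[2];p*=1+i['k1']*(p@p)
    return p[0]*i['fx']+i['cx'],p[1]*i['fy']+i['cy']
def shift(P,yaw=None):
    """shift to TCP point P (mm) in tool axes, fraction units; turn for tool-down at yaw"""
    s=readout.sense();T=R.from_euler('xyz',s['ee_rot'])
    d=T.inv().apply(np.array(P)-s['eef_pos'])/500
    a=(T.inv()*R.from_euler('xyz',[np.pi,0,yaw])).as_rotvec()/np.pi if yaw is not None else None
    return np.round(d,4),np.round(a,4) if a is not None else None
E
python3 - <<'E'
from h import *
i=cams.camera_info('top');k=cams.camera_info('scene')
for n,u,v,z in(('10',318,255,35),('14',362,253,35),('18',418,259,35),('master',220,254,25),('post',238,257,30)):
    print(n,onz(i,u,v,z).round())
for n,u,v,z in(('10',384,222,70),('14',402,188,70),('18',428,160,70),('master',318,333,25),('post',336,312,44)):
    print(n,onz(k,u,v,z).round())
w=cams.camera_info('wrist');M=w['world_to_cam'];s=readout.sense()
T=R.from_euler('xyz',s['ee_rot']);print(w['fx'],'cam in tool',T.inv().apply(-M[:3,:3].T@M[:3,3]-s['eef_pos']),(T.as_matrix().T@M[:3,:3].T).round(3))
print(shift([450,-110,250],0.0), shift([410,-110,250],1.57))
E
```

```text
10 [424.   9.  35.]
14 [ 434. -134.   35.]
18 [ 420. -314.   35.]
master [420. 329.  25.]
post [411. 269.  30.]
10 [424.  13.  70.]
14 [ 438. -143.   70.]
18 [ 423. -321.   70.]
master [419. 332.  25.]
post [407. 284.  44.]
319.4049098066881 cam in tool [  77.34293413    0.42136524 -141.53359136] [[ 0.     0.952  0.305]
 [ 1.    -0.    -0.   ]
 [ 0.     0.305 -0.952]]
(array([ 0.8035, -0.7872, -0.0377]), array([-0.0005,  0.0001,  0.0897])) (array([ 0.7267, -0.8095, -0.0376]), array([-5.0e-04, -3.0e-04, -4.1e-01]))
```

```bash
python3 -m creep '[[0.77,-0.74,-0.04,0,0,0.09],[0.77,-0.74,-0.04,0,0,0.09],[0.77,-0.74,-0.04,0,0,0.09],[0.77,-0.74,-0.04,0,0,0.09],[0.77,-0.74,-0.04,0,0,0.09],[0.77,-0.74,-0.04,0,0,0.09],[0.77,-0.74,-0.04,0,0,0.09],[0.77,-0.74,-0.04,0,0,0.09],[0.77,-0.74,-0.04,0,0,0.09],[0.77,-0.74,-0.04,0,0,0.09],[0.77,-0.74,-0.04,0,0,0.09],[0.77,-0.74,-0.04,0,0,0.09]]' 1
python3 - <<'E'
from h import *
s=readout.sense();i=cams.camera_info('wrist');im=cams.capture('wrist')
print(s['q'],s['eef_pos'],s['ee_rot'],s['force']);np.savez('w1.npz',**i);cv2.imwrite('pics/w1.png',im)
print(pix(i,[436,-138,70]))
E
```

```text
t: 1.6
eef_pos: [439.8, -139.3, 251.2]
ee_rot: [3.141, 0.001, -0.004]
force: [-0.0, 0.3, 0.2]
width: 85.5
finger_force: 0.0
[ 0.25853536  0.44916389 -0.0772615   2.01782984  0.05471925  0.67721514
 -1.42827539] [ 439.84641045 -139.3217481   251.16141574] [ 3.14098037e+00  8.44123055e-04 -3.70574483e-03] [-0.01766895  0.32578036  0.22590768]
(np.float64(314.153245039479), np.float64(180.42446446381322))
```

View pics/w1.png

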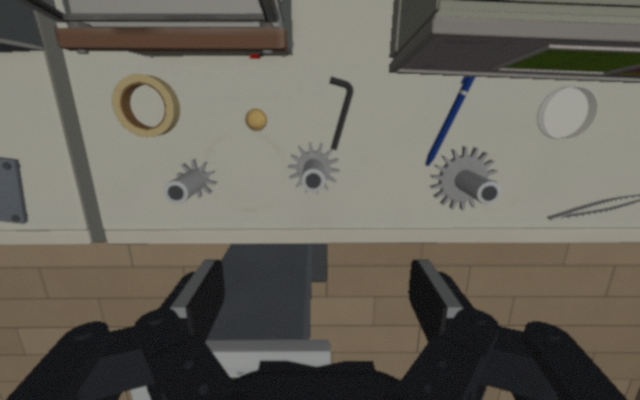

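The middle gear's hub top is at (313,180). Its spread over the tips is about 49 px, against about 40 px for the left gear and 65 px for the right one, so it is the 14-tooth gear. I'll go down over it for a close look.

```bash
python3 -m creep '[[-0.008,-0.0026,0.13,0,0,0],[-0.008,-0.0026,0.24,0,0,0],[-0.008,-0.0026,0.25,0,0,0],[-0.008,-0.0026,0.25,0,0,0],[-0.008,-0.0026,0.25,0,0,0]]'
python3 - <<'E'
from h import *
s=readout.sense();i=cams.camera_info('wrist');im=cams.capture('wrist')
print(s['eef_pos'],s['ee_rot']);np.savez('w2.npz',**i,**{k:s[k] for k in('eef_pos','ee_rot')});cv2.imwrite('pics/w2.png',im)
u,v=pix(i,[436,-138,70]);print(u,v,pix(i,[436,-138,12]))
cv2.imwrite('pics/w2c.png',cv2.resize(im[100:300,200:440],None,fx=3,fy=3,interpolation=cv2.INTER_CUBIC))
E
```

```text
t: 2.28
eef_pos: [438.2, -137.3, 128.4]
ee_rot: [3.14, -0.004, -0.002]
force: [-0.1, -0.7, -0.0]
width: 85.4
finger_force: 0.0
[ 438.24446706 -137.25007013  128.37589383] [ 3.14044233e+00 -4.35564504e-03 -1.64122185e-03]
316.21762012024976 223.33106145003313 (np.float64(316.12180668096846), np.float64(198.0695211041903))
```

View pics/w2c.png

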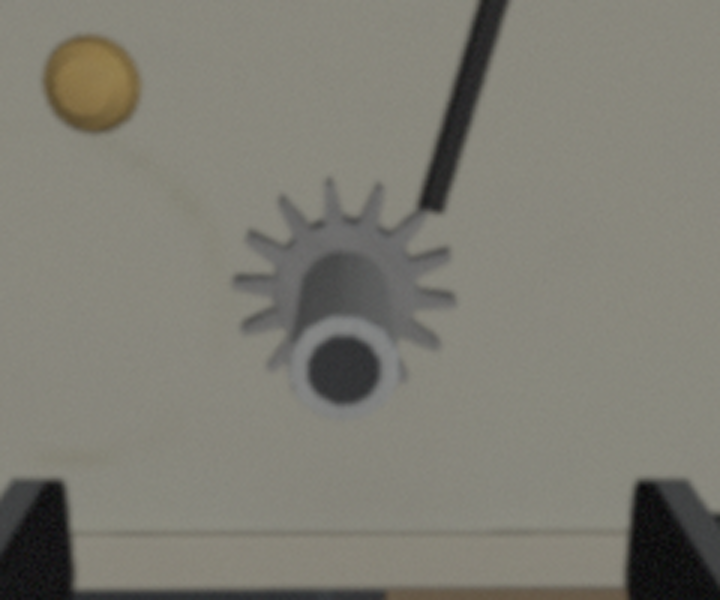

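```bash
cat >> h.py <<'E'
def phase(i,tips,z,n=14):
    """tooth phase (deg mod 360/n, world angle) and centre from tip pixels"""
    from scipy.optimize import least_squares
    P=np.array([onz(i,u,v,z)[:2] for u,v in tips])
    f=least_squares(lambda c:np.hypot(*(P-c[:2]).T)-c[2],[*P.mean(0),32])
    c=f.x;a=np.degrees(np.arctan2(*(P-c[:2]).T[::-1]))
    ph=np.degrees(np.angle(np.exp(1j*np.radians(a*n)).mean()))/n
    return c,ph,(a-ph+180/n)%(360/n)-180/n
E
python3 - <<'E'
from h import *
i=dict(np.load('w2.npz'))
print(onz(i,200+344/3,100+367/3,70))
t=[(330,180),(380,185),(420,212),(448,252),(455,298),(437,346),(285,198),(250,233),(236,281),(245,327),(272,368)]
c,ph,r=phase(i,[(200+u/3,100+v/3) for u,v in t],10);print(c,ph,r.round(1))
E
```

```text
[ 436.72039718 -136.95883011   70.        ]
[ 436.55123606 -137.06715578   31.26392331] 7.693211444963837 [-0.4  0.3  1.1  0.6  0.9 -1.5 -1.6 -1.4 -0.   0.3  1.6]
```

Run:
```python
from h import *
for _ in range(3):
    s=readout.sense();print(s['t'],s['eef_pos'],s['dq'].round(3));cams.capture('wrist')
```

```text
2.325 [ 438.18114054 -137.14726796  128.33065579] [-0.002  0.004 -0.001  0.006  0.001 -0.006 -0.002]
2.375 [ 438.00612665 -137.04931629  128.13532606] [-0.003  0.007 -0.001  0.007 -0.    -0.005  0.   ]
2.425 [ 437.77625647 -136.93979733  127.86640394] [-0.004  0.011  0.     0.006  0.001 -0.003 -0.   ]
```

```bash
python3 -m creep '[[0,0.001,0.1,0,0,0],[0,0.001,0.17,0,0,0],[0,0.001,0.19,0,0,0],[0,0.001,0.19,0,0,0],[0,0.001,0.19,0,0,0],[0,0.001,0.19,0,0,0]]' && python3 -m creep '[[0,0,0,0,0,0],[0,0,0,0,0,0],[0,0,0,0,0,0],[0,0,0,0,0,0],[0,0,0,0,0,0],[0,0,0,0,0,0]]' -1 60
```

```text
t: 3.22
eef_pos: [437.5, -137.3, 32.4]
ee_rot: [3.141, -0.002, -0.001]
force: [-0.2, -0.3, 0.9]
width: 85.4
finger_force: 0.0
t: 3.98
eef_pos: [436.7, -137.0, 31.4]
ee_rot: [3.142, -0.0, -0.001]
force: [-1.2, 1.1, 5.2]
width: 24.5
finger_force: 58.6
```

```bash
python3 -m creep '[[0,0,-0.1,0,0,0],[0,0,-0.22,0,0,0],[0,0,-0.32,0,0,0],[-0.01,-0.1,-0.32,0,0,0],[-0.02,-0.22,-0.32,0,0,0],[-0.03,-0.34,-0.32,0,0,0],[-0.05,-0.46,-0.32,0,0,0],[-0.053,-0.58,-0.32,0,0,0],[-0.053,-0.634,-0.32,0,0,0],[-0.053,-0.634,-0.32,0,0,0],[-0.053,-0.634,-0.32,0,0,0],[-0.053,-0.634,-0.32,0,0,0]]'
python3 - <<'E'
from h import *
s=readout.sense();i=cams.camera_info('wrist');im=cams.capture('wrist')
print(s['q'],s['eef_pos'],s['ee_rot'],s['force'],s['width']);np.savez('w3.npz',**i,**{k:s[k] for k in('eef_pos','ee_rot')});cv2.imwrite('pics/w3.png',im)
print(pix(i,[411,272,13]),pix(i,[420,330,25]))
E
```

```text
t: 5.48
eef_pos: [410.4, 178.2, 191.1]
ee_rot: [3.14, 0.001, -0.004]
force: [-0.4, -0.0, -2.9]
width: 24.5
finger_force: 59.6
[-0.52519577  0.53652053  0.01818522  2.13118051 -0.01872566  0.47523416
 -2.06724988] [410.4245936  178.2042684  191.12767224] [ 3.14037049e+00  6.87054724e-04 -3.55042030e-03] [-0.42999973 -0.01790389 -2.93283837] 24.46560726319355
(np.float64(223.85155154078902), np.float64(177.29935670586616)) (np.float64(160.30931779937492), np.float64(171.39143547177252))
```

View pics/w3.png

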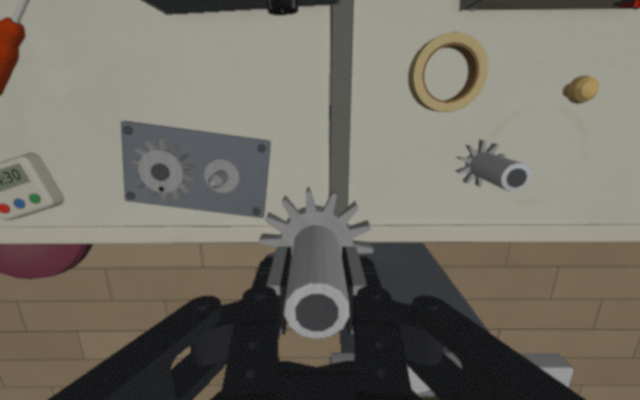

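Run:
```python
import cv2
im=cv2.imread('pics/w3.png');cv2.imwrite('pics/w3c.png',cv2.resize(im[120:225,115:275],None,fx=5,fy=5,interpolation=cv2.INTER_CUBIC))
```

```text
(no output)
```

View pics/w3c.png

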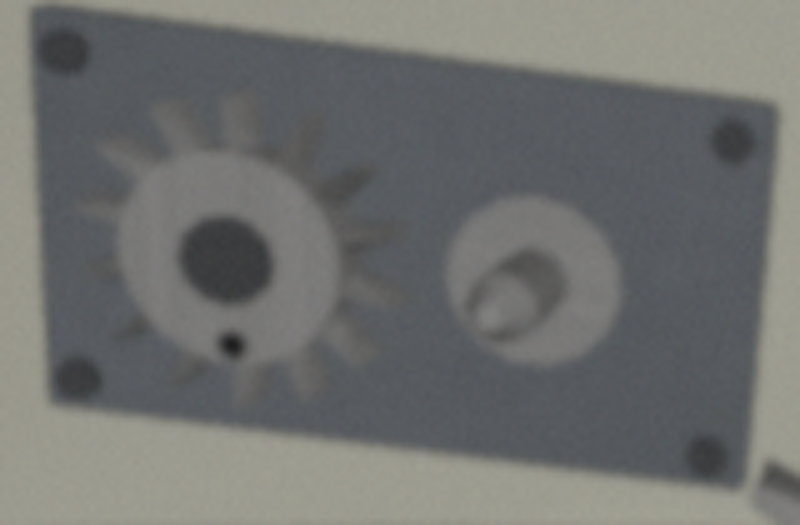

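Run:
```python
from h import *
i=dict(np.load('w3.npz'));f=lambda p:(115+p[0]/5,120+p[1]/5)
sh=onz(i,*f((533.5,280.5)),13);print('shoulder',sh,'tip',onz(i,*f((492,312)),43))
ms=onz(i,*f((226,260)),27.5);md=onz(i,*f((229,259)),25);mk=onz(i,*f((232,345)),25);print(ms,md,mk,np.hypot(*(mk-md)[:2]))
t=[(238,92),(170,103),(105,143),(82,206),(88,268),(118,332),(180,378),(243,402),(317,392),(370,358),(402,298),(405,228),(370,170),(312,115)]
c,ph,r=phase(i,[f(p) for p in t],19);print(c,ph,r.round(1))
# held gear centre direction
for m in(ms,md,c):
    d=np.array(m[:2])-sh[:2];print('dist',np.hypot(*d),'dir',np.degrees(np.arctan2(d[1],d[0])))
```

```text
shoulder [412.26637774 274.08375922  13.        ] tip [413.37321033 273.31909285  43.        ]
[419.94989338 328.95871991  27.5       ] [419.59061025 329.58391876  25.        ] [402.10093568 331.64795893  25.        ] 17.61104705920398
[419.81890564 329.28785395  31.77657078] -6.309106871024919 [-0.1 -0.7  2.7  2.4 -0.5 -1.5 -0.8 -2.6  0.2 -0.1  1.4  1.6 -1.3 -0.5]
dist 55.41026731111922 dir 82.02934390933115
dist 55.981354844682 dir 82.48224446835987
dist 55.718334081164194 dir 82.20967085778938
```

```bash
python3 - <<'E'
from h import *
i=dict(np.load('w3.npz'))
c,ph,r=phase(i,[(310,190),(332,193),(353,209),(369,228),(285,198),(268,215),(262,238)],170);print(c,ph,r.round(1))
print(onz(i,317,310,230))
E
python3 -m creep '[[0.0045,-0.1,0,0,0,0.0228],[0.0045,-0.188,0.05,0,0,0.0228],[0.0045,-0.188,0.13,0,0,0.0228],[0.0045,-0.188,0.19,0,0,0.0228],[0.0045,-0.188,0.2,0,0,0.0228],[0.0045,-0.188,0.2,0,0,0.0228],[0.0045,-0.188,0.2,0,0,0.0228],[0.0045,-0.188,0.2,0,0,0.0228],[0.0045,-0.188,0.2,0,0,0.0228]]'
python3 -c "
from h import *
s=readout.sense();i=cams.camera_info('wrist');im=cams.capture('wrist');print(s['q'],s['eef_pos'],s['ee_rot']);np.savez('w4.npz',**i,**{k:s[k] for k in('eef_pos','ee_rot')});cv2.imwrite('pics/w4.png',im)"
```

```text
[411.61805526 178.26030086  29.90476511] 5.668353133843575 [-1.   2.1 -0.9 -2.8  0.1  0.4  2.2]
[411.63614826 177.2981359  230.        ]
t: 6.65
eef_pos: [413.2, 274.2, 91.9]
ee_rot: [-3.141, -0.001, -0.073]
force: [-0.4, -0.5, -1.8]
width: 24.5
finger_force: 59.9
[-0.69962167  0.76428055  0.03391516  2.0733766  -0.07830491  0.30392717
 -2.24380395] [413.17726163 274.15195303  91.87868163] [-3.14083704e+00 -8.95789458e-04 -7.25757825e-02]
```

View pics/w4.png

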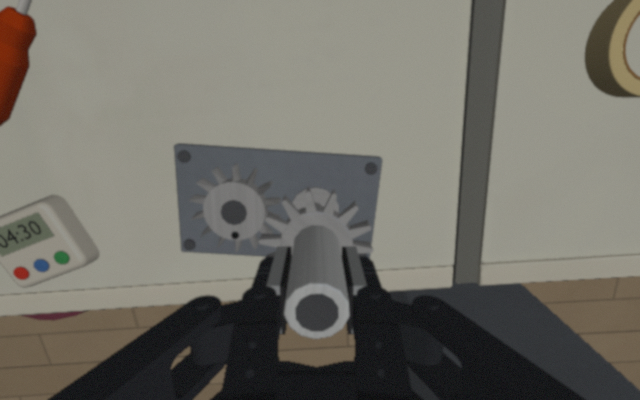

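Run:
```python
from h import *
i=dict(np.load('w4.npz'));m=onz(i,234,212,27.5);print(m,onz(i,235,235.5,25),onz(i,317,187.5,13))
print(m[:2]-56*np.array([np.cos(np.radians(82.2)),np.sin(np.radians(82.2))]))
s=readout.sense();print(s['eef_pos'])
```

```text
[420.70748393 329.29900488  27.5       ] [402.25678694 331.98903015  25.        ] [429.99168199 271.66270791  13.        ]
[413.10741188 273.81712581]
[413.10259736 274.11875596  91.72993493]
```

```bash
python3 -m creep '[[0,0,0.03,0,0,0],[0,0,0.05,0,0,0],[0,0,0.06,0,0,0],[0,0,0.068,0,0,0],[0,0,0.068,0,0,0],[0,0,0.068,0,0,0]]'
```

```text
t: 7.45
eef_pos: [412.9, 273.9, 57.4]
ee_rot: [3.142, -0.0, -0.073]
force: [-1.3, 0.2, -2.1]
width: 24.8
finger_force: 59.9
```

```bash
python3 -m creep '[[0,0,0.005,0,0,0],[0,0,0.01,0,0,0],[0,0,0.015,0,0,0],[0,0,0.02,0,0,0],[0,0,0.024,0,0,0],[0,0,0.026,0,0,0],[0,0,0.026,0,0,0],[0,0,0.026,0,0,0]]'
```

```text
t: 8.45
eef_pos: [412.9, 274.0, 44.5]
ee_rot: [-3.141, -0.0, -0.073]
force: [-1.1, 0.3, 2.4]
width: 24.8
finger_force: 60.4
```

```bash
python3 -m creep '[[0,0,0.002,0,0,0],[0,0,0.002,0,0,0],[0,0,0.002,0,0,0]]'; python3 -c "
from h import *
s=readout.sense();i=cams.camera_info('wrist');im=cams.capture('wrist');np.savez('w5.npz',**i);cv2.imwrite('pics/w5.png',im);print(s['force'],s['moment'],s['q'][6])
cv2.imwrite('pics/w5c.png',cv2.resize(im[150:350,150:400],None,fx=3,fy=3))"
```

```text
t: 8.82
eef_pos: [412.9, 274.0, 44.4]
ee_rot: [-3.141, -0.001, -0.073]
force: [-1.9, -0.8, 12.9]
width: 24.6
finger_force: 61.5
[-1.86702147 -0.79650942 12.91584011] [-0.17428358  0.42260364 -0.03834895] -2.2418999721338295
```

View pics/w5c.png

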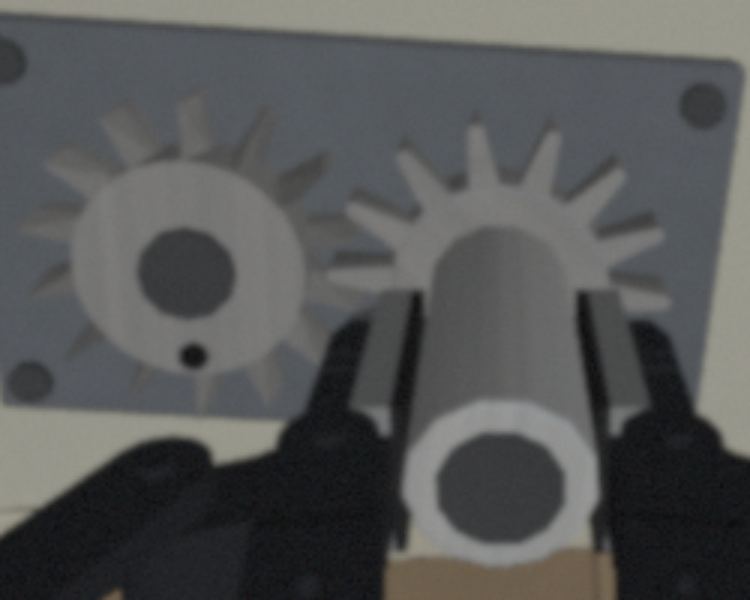

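The gear is seated: it stopped at z = 44.4 with 13 N of contact. Its tooth at crop (345,275) sits in the master's gap, and the black dot is at (193,355). Now I'll turn it.

```bash
python3 -m creep '[[0,0,-0.001,0,0,-0.035],[0,0,-0.001,0,0,-0.07],[0,0,-0.001,0,0,-0.105],[0,0,-0.001,0,0,-0.14],[0,0,-0.001,0,0,-0.175],[0,0,-0.001,0,0,-0.21],[0,0,-0.001,0,0,-0.245],[0,0,-0.001,0,0,-0.28],[0,0,-0.001,0,0,-0.31],[0,0,-0.001,0,0,-0.338],[0,0,-0.001,0,0,-0.338],[0,0,-0.001,0,0,-0.338]]'; python3 -c "
from h import *
s=readout.sense();i=cams.camera_info('wrist');im=cams.capture('wrist');np.savez('w6.npz',**i);cv2.imwrite('pics/w6.png',im);print(s['force'],s['moment'],s['q'][6])"
```

```text
t: 10.38
eef_pos: [413.7, 274.3, 44.4]
ee_rot: [3.141, -0.002, 0.989]
force: [-0.2, -0.3, 5.9]
width: 24.5
finger_force: 60.6
[-0.23552451 -0.34817385  5.90933907] [-0.00787185 -0.08501935 -0.01450678] -1.6784655238369368
```

View pics/w6.png

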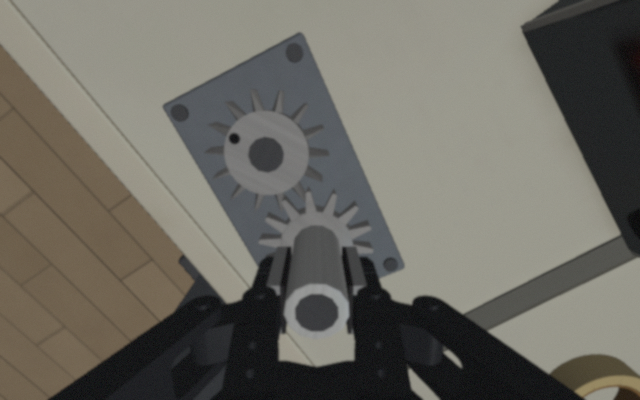

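The dot has moved to (235,138), about the master centre at (267,153). I'll let go, rise straight up and check.

```bash
python3 - <<'E'
from h import *
i=dict(np.load('w6.npz'));k=onz(i,235,138,25);c=onz(i,267,153,27.5);print(k,c,np.degrees(np.arctan2(*(k-c)[1::-1])),'before',np.degrees(np.arctan2(331.65-329.3,402.1-419.8)))
E
python3 -m creep '[[0,0,0,0,0,0],[0,0,0,0,0,0],[0,0,0,0,0,0],[0,0,0,0,0,0],[0,0,0,0,0,0]]' 0.2 && python3 -m creep '[[0,0,-0.03,0,0,0],[0,0,-0.08,0,0,0],[0,0,-0.16,0,0,0],[0,0,-0.25,0,0,0],[0,0,-0.3,0,0,0],[0,0,-0.3,0,0,0],[0,0,-0.3,0,0,0],[0,0,-0.3,0,0,0]]'; python3 -c "
from h import *
s=readout.sense();i=cams.camera_info('wrist');im=cams.capture('wrist');cv2.imwrite('pics/w7.png',im);print(s['force'],s['width'],pix(i,[412.5,274,83]))
a=np.zeros(1);cv2.imwrite('pics/s7.png',np.hstack([im[100:300,170:470],cv2.resize(cams.capture('scene')[270:370,270:420],(300,200))]))"
```

```text
[411.95771337 345.46244099  25.        ] [421.40761775 330.80661085  27.5       ] 122.81343994066697 before 172.43716405570206
t: 11.05
eef_pos: [412.9, 273.9, 43.7]
ee_rot: [3.142, 0.0, 0.989]
force: [0.1, -0.3, 0.4]
width: 51.2
finger_force: 0.0
t: 12.05
eef_pos: [412.3, 273.4, 192.9]
ee_rot: [-3.141, 0.002, 0.989]
force: [0.3, 0.1, -0.7]
width: 51.2
finger_force: 0.0
[ 0.33308251  0.10896307 -0.73284215] 51.19343199320662 (np.float64(316.3063559375646), np.float64(195.9803160975777))
```

View pics/s7.png

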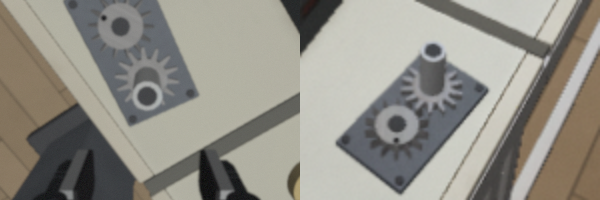

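The gear stands seated and meshed, with its hub at (317,196) where I predicted it. The master turned about 50° the opposite way, which fits 60° less the play in mesh.

```bash
python3 -c "
from workcell import workorder
print(workorder.job_done())"
```

```text
the job is handed in; nothing more can be done
None
```

I seated the 14-tooth gear fully down on the test post in mesh with the master, turned it about 61° (the master followed about 50°, the rest being play), let go and left it seated, and handed the job in at about 12 s without touching the other two gears.

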